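# Hold the hub collar on the flat of the glazing turntable's spindle

## Robot

A 7-joint arm with a two-finger parallel gripper is mounted at the origin on the work surface. World frame = base frame: x ahead of the robot, y to its left, z up, the work surface at z = 0. Lengths are in mm, angles in rad, forces in N, time in s.
With the tool pointing down it reaches from about 400 to 850 mm from the base axis. Payload 4.5 kg.
Tool frame: the origin (TCP) lies at the very end of the fingers, on their centre line; the grasp point (between the pads) lies 19 mm behind it; z points along the fingers, y is the direction in which the jaws open and shut (so a half turn about z gives the same grasp; the last joint's range is limited). The gripper opens to 88 mm and grips with 3 to 60 N. Pads are 18 mm wide; open, the fingers measure 123 mm over their backs; the gripper's body (75 mm by 187 mm) begins 45 mm behind the grasp point.
Start: joints at [-1.224, 0.689, -0.195, 1.565, 0.157, 0.902, -0.215], TCP at [192.308, 594.703, 238.743] pointing down, gripper open.
Joint ranges: [-3.01, 3.01], [-0.46, 2.08], [-1.47, 1.51], [0.13, 2.56], [-1, 4.14], [0.04, 2.09], [-2.66, 2.66]. Speed limits (rad/s): [2.57, 2.57, 3.14, 3.14, 3.14, 3.14, 3.14].

## Interface

Orientations are given as a rotation vector (axis times angle).
In Python, from bench import r, eyes gives the robot as it stands.
- The arm moves only by the tool send_rows, never from a script. Its argument "increments" is a list of rows, each a list of 7 numbers: the closure, from -1 (fully open) to 1 (shut), then the shift along the tool's x, y, z normalised to -1 to 1, where 1 is 0.1 m, then the turn, a rotation vector about the tool's x, y, z normalised to -1 to 1, where 1 is 0.15 rad. In form: [[gripper, x, y, z, rx, ry, rz], ...]. A call has 1 to 10 rows; each row shifts and turns the commanded pose from where the row before left it, along the tool's axes as they then stand; what a row does not reach is not made up. A row lasts 1/10 s, in which the tool goes at most 50 mm and 8.59 degrees, less where a joint would pass 70% of its speed; a pose out of reach is approached as far as the arm can. A call with a number of a shift or a turn outside -1 to 1 is refused whole. A call with a gripper value outside its range is refused whole. The fingers move at their own pace and stop on an object; "force" is the grip in N (left out, the last holds). Time passes only in rows, so rows that do not move let the fingers close. It gives the time, the measured TCP pose, the force and the opening at its end, in the units of the state.
- r.observe(): the state, without advancing time (a new reading comes with each control period).
- eyes.read_camera(name): name is "scene" or "top" or "wrist"; returns (picture, depth): 480x640x3 uint8, red, green, blue; 480x640 float32, mm along the optical axis (not along the pixel's ray), 0 where there is no reading.
- eyes.calibration(name): a dict with "vfov" (degrees; the focal length in pixels is half the picture's height over the tangent of half this angle, whatever the lens; pixels are square), "cx", "cy" (the principal point, pixels), "D" ([k1, k2, p1, p2, k3] as OpenCV has them; the pictures are not rectified), "R" (3x3) and "t" (3): a world point X has camera coordinates R X + t. Camera axes: x right, y down, z forward; pixel columns grow to the right and rows downward; lengths in mm; the calibration is good to about 2 mm. A picture is of the moment at which its call begins: read the wrist's pose just before it. calibration takes no time and is no camera call; for the wrist camera it gives the pose at the moment of the call.
- r.close_job(): hands the job in, once; it reports no verdict.
The state is a dict: "time": time; "joint_positions": joint angles; "joint_velocities": joint speeds; "tau": joint torques, N m; "position": TCP position; "tcp_rot": TCP orientation; "ft_force": force on the tool from outside, world axes, zero at the start; "ft_torque": the same for the moment, N m; "grip_width": finger opening in mm.
Only numpy, scipy, OpenCV 4.12 (cv2) and the standard library are available. Lean on these libraries where they do the work, as an engineer would, in place of code of your own. Each camera call takes 0.05 s, during which the arm holds its last target.

## Task

The glazing turntable has its top plate off and I am about to clamp its brass hub collar back on. Pinch the bare spindle and turn it until you feel its flat squarely facing the control panel side; then fetch the collar, slide it down the spindle with its screw on the flat and hold it there level, with its top flush with the spindle's end, so that I can tighten the screw from the panel side. Finish still gripping the collar (nothing else carries it at that height), and leave the other things on the bench where they are.

Things in the scene. Friction and masses are not known exactly. Their poses are not given: they have to be found in the camera images.
- turntable: motor-driven glazing turntable without its plate, fixed: round cream base 230 dia, 58 high, aluminium bearing boss (76 dia narrowing to 48, top at 80), vertical steel spindle in the middle. Origin on the spindle's axis at bench height; own +x points out of the front, the side with the black control panel (knob, red switch; out to 166 from the axis, 50 high, 112 wide); z up.
- spindle: steel spindle, turns about the vertical axis of the base either way without stops, drag about 0.05 N m, stays where left. A dark shoulder 30 dia reaches 90 above the bench; from there to its end at 140 it is a D-shaft, 20 dia with one milled flat over the whole 50 length, end chamfered 2. Origin on the axis at bench height; own +x points outward through the flat, square to it.
- spindle_end (a point): centre of the spindle's top end, on its axis, 140 above the bench
- spindle_flat (a point): middle of the flat's width, 7 from the axis, 20 below the spindle's end. The flat is 3 deep, 14 wide, brighter than the round. Pinched square across the flat the spindle measures 17, more when off square, 20 across the round; a firm pinch turns it along
- collar: brass hub collar, loose, lying flat on the bench: round, 44 dia, 28 high, bore 22 dia right through with a 2 mm lead-in at both ends, two upright spanner flats 38 apart (22 wide) on its own +y and -y sides to grip it by, about 0.26 kg. A black cap screw points out of its own +x side at half height. Either face may be up. Origin at the centre of its underside.
- collar_centre (a point): centre of the collar, on the bore's axis, half-way up (14 above its underside); axes as the collar's
- screw_head (a point): outer end of the screw's head (13 dia, standing 9 out of the collar), 31 from the bore's axis at half height. The screw is started: its 6 dia tip stands 2 proud inside the bore, so the collar only slides down the spindle with the screw over the flat
- ring_a: steel tart ring 70 dia, 35 high, bystander, origin under its centre
- ring_b: steel tart ring like ring_a, bystander
- tartlet_a: glazed tartlet 75 dia, 27 high, bystander
- tartlet_b: glazed tartlet like tartlet_a, bystander
- glaze_jar: amber jar of glaze 72 dia, 90 high, bystander
- palette_knife: palette knife with dark handle lying on the bench, bystander
- pastry_brush: wooden pastry brush lying on the bench, bystander
- hex_key: black L-shaped hex key, 100 by 32, 6 thick, lying on the bench, bystander
There are look-alikes about, which are no part of the job. Of the things like the collar, leave any that is pink or white; of the rest the smaller one is meant.

How it is judged (in metres and radians):
On the way, in this order (a step that is already met when the one before it is completed fails the run):
1. the bare spindle is pinched with its flat turned to the control panel side (within 0.2 rad) (contact force between the fingers and spindle above 2 N and angle between the x axis of spindle and the x axis of turntable, either way round below 0.2 rad and x of spindle_flat in the frame of turntable above 0 m and distance of collar_centre from where it was at the start of the episode below 0.03 m), for 0.2 s.
2. the collar is lifted clear of the bench in the fingers (contact force between the fingers and collar above 2 N and height (world z) of collar_centre above 0.06 m), for 0.2 s.
At the end, for the whole second after the job is handed in: The collar is round the spindle (axes within 3 mm, level within 0.08 rad), its top flush with the spindle's end within 3 mm, screw on the flat within 0.2 rad, flat facing the panel side within 0.25 rad, still, and gripped with over 3 N; the shoulder is 22 mm lower, so only the fingers carry it (horizontal distance between collar_centre and spindle_end below 0.003 m and height (world z) of collar_centre between 0.123 and 0.129 m and angle between the z axis of collar and the z axis of spindle, either way round below 0.08 rad and angle between the x axis of collar and the x axis of spindle, either way round below 0.2 rad and x of screw_head in the frame of spindle above 0.02 m and angle between the x axis of spindle and the x axis of turntable, either way round below 0.25 rad and x of spindle_flat in the frame of turntable above 0 m and contact force between the fingers and collar above 3 N and linear speed of collar below 0.02 m/s); the arm keeps its last pose, push and grip.
It fails at once if a bystander is shifted by more than 30 mm (distance of any of ring_a, ring_b, tartlet_a, tartlet_b, glaze_jar, palette_knife, pastry_brush, hex_key from where it was at the start of the episode above 0.03 m).
It also fails if it takes over 72 s, if anything falls off the work surface, if the arm or the gripper's body presses on something with over 40 N, if the wrist force passes 120 N, or if a joint passes its speed limit or range.

## Working session

There is one attempt and no reset: what is moved stays moved. The work goes in short steps, Python scripts to look and compute and a tool call to move; the robot and the scene stay as the last step left them, time stands still between calls to the robot, and variables do not carry over. Pictures are saved under pics/ and viewed, and the job is handed in when it is done.

Besides the shell and the picture viewer there is one more tool, called after "Call:" by a JSON object that holds its "name" and its "arguments", one argument or row to a line. send_rows: Moves the arm, as the interface text tells. Scaled input: -1 to 1 covers 0.1 m each way for a shift and 0.15 rad each way for a turn. Its arguments: {"type":"object","properties":{"increments":{"type":"array","items":{"type":"array","items":{"type":"number","minimum":-1,"maximum":1}}},"force":{"type":"number"}},"required":["increments"]}

```bash
ls; mkdir -p pics; cat > h.py <<'E'
import numpy as np, cv2
from bench import r, eyes
from scipy.spatial.transform import Rotation as Ro
np.set_printoptions(precision=2,suppress=True)
def snap(n,fn):
    c=eyes.calibration(n); p,d=eyes.read_camera(n)
    cv2.imwrite('pics/'+fn+'.png',p[:,:,::-1]); np.savez('pics/'+fn+'.npz',p=p,d=d,**{k:np.array(v) for k,v in c.items()})
    return p,d,c
def load(fn):
    z=np.load('pics/'+fn+'.npz'); return z['p'],z['d'],{k:z[k] for k in ('vfov','cx','cy','D','R','t')}
def K(c):
    f=240/np.tan(np.radians(float(c['vfov']))/2); return np.array([[f,0,float(c['cx'])],[0,f,float(c['cy'])],[0,0,1]])
def rays(c,uv):
    uv=np.asarray(uv,float).reshape(-1,1,2)
    n=cv2.undistortPoints(uv,K(c),np.array(c['D'],float)).reshape(-1,2)
    return np.c_[n,np.ones(len(n))]
def plane(c,uv,z):
    R=np.array(c['R']);t=np.array(c['t']); o=-R.T@t; w=rays(c,uv)@R
    s=(z-o[2])/w[:,2]; return o+w*s[:,None]
def depthpts(c,uv,d):
    R=np.array(c['R']);t=np.array(c['t']); uv=np.asarray(uv).reshape(-1,2)
    q=rays(c,uv)*d[uv[:,1].astype(int),uv[:,0].astype(int)][:,None]
    return (q-t)@R
def proj(c,X):
    rv,_=cv2.Rodrigues(np.array(c['R'],float)); return cv2.projectPoints(np.asarray(X,float).reshape(-1,1,3),rv,np.array(c['t'],float),K(c),np.array(c['D'],float))[0].reshape(-1,2)
E
python3 - <<'E'
from h import *
for n in ('scene','top','wrist'):
    p,d,c=snap(n,n+'0'); print(n,c['vfov'],np.array(c['D']),-np.array(c['R']).T@np.array(c['t']))
s=r.observe(); print(s); print(Ro.from_rotvec(s['tcp_rot']).as_matrix())
E
```

```text
pics
scene 47.35043699034746 [-0.09  0.    0.    0.    0.  ] [957.42 315.71 950.66]
top 47.41068694798096 [-0.  0.  0.  0.  0.] [ 244.57  -99.77 1313.68]
wrist 62.51195211440521 [-0.01  0.    0.    0.    0.  ] [121.17 617.9  383.42]
{'time': 0.15, 'joint_positions': array([-1.22,  0.69, -0.19,  1.57,  0.16,  0.9 , -0.22]), 'joint_velocities': array([ 0., -0., -0., -0., -0.,  0., -0.]), 'tau': array([ -0.  , -52.79,  -1.27, -15.36,  -0.05,   0.  ,   0.  ]), 'position': array([192.23, 594.21, 238.12]), 'tcp_rot': array([-0.49, -3.1 ,  0.  ]), 'ft_force': array([-0.45,  0.26, -0.34]), 'ft_torque': array([ 0.02, -0.04,  0.01]), 'grip_width': 88.09935200195791}
[[-0.95  0.31 -0.  ]
 [ 0.31  0.95 -0.  ]
 [-0.   -0.   -1.  ]]
```

View pics/scene0.png

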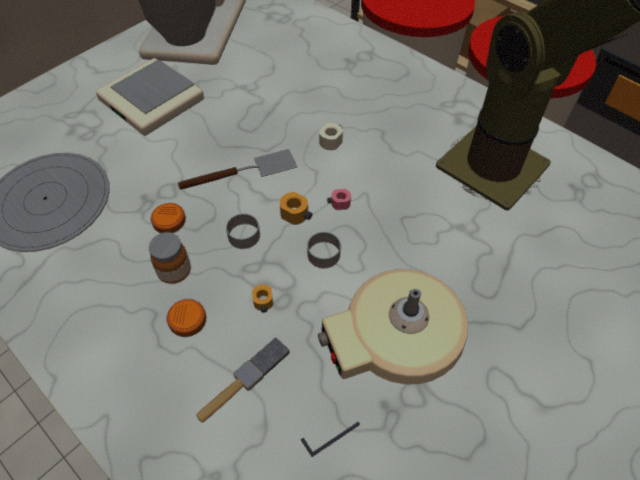

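View pics/top0.png

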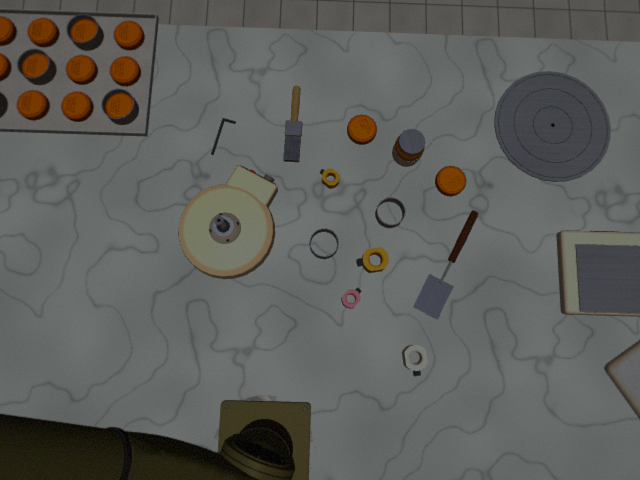

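View pics/wrist0.png

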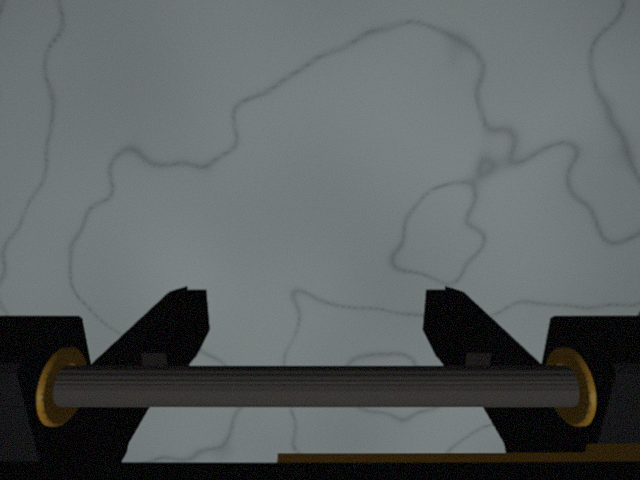

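The smaller brass collar is at top (330,178) and scene (262,297). The larger one is at top (376,260). The turntable hub is at top (224,227), with its panel toward (265,185). I'll measure these next.

```bash
python3 - <<'E'
from h import *
for n,boxes in (('top',{'small':(310,160,350,195),'big':(355,240,395,280),'pink':(335,285,370,315)}),('scene',{'small':(245,275,285,315),'big':(275,185,318,226)})):
    p,d,c=load(n+'0'); hsv=cv2.cvtColor(p,cv2.COLOR_RGB2HSV)
    for k,(a,b,e,f) in boxes.items():
        m=np.zeros((480,640),np.uint8); hh=hsv[b:f,a:e]
        m[b:f,a:e]=((hh[:,:,1]>110)&(hh[:,:,2]>70))
        vs,us=np.nonzero(m); P=depthpts(c,np.c_[us,vs],d)
        zt=np.percentile(P[:,2],90); T=P[P[:,2]>zt-4]
        hull=cv2.convexHull(T[:,:2].astype(np.float32)); (cc,rad)=cv2.minEnclosingCircle(hull)
        print(n,k,'ztop',zt,'circ',np.array(cc),rad,'mean',T.mean(0))
        # black screw
        g=((p[b:f,a:e].max(2)<60)); vs,us=np.nonzero(g); us+=a; vs+=b
        Q=plane(c,np.c_[us,vs],14); print('  dark',len(Q),Q.mean(0),Q.min(0),Q.max(0))
p,d,c=load('top0')
vs,us=np.mgrid[175:285,170:285]; uv=np.c_[us.ravel(),vs.ravel()]; P=depthpts(c,uv,d)
base=P[(P[:,2]>50)&(P[:,2]<64)]
print(len(base)); (cc,rad)=cv2.minEnclosingCircle(base[:,:2].astype(np.float32)); print(cc,rad)
pan=P[(P[:,2]>40)&(P[:,2]<53)]; print('pan',pan.mean(0))
sp=P[P[:,2]>125]; print('sp',len(sp),sp.mean(0),sp[:,2].max())
for n,x in (('top',(205,165,285,245)),('scene',(310,260,480,390)),('top',(310,160,350,195)),('scene',(240,275,290,325))):
    p,d,c=load(n+'0'); a,b,e,f=x; q=p[b:f,a:e,::-1]; cv2.imwrite(f'pics/z_{n}_{a}.png',cv2.resize(q,None,fx=6 if e-a>60 and n=='top' else (4 if e-a>60 else 8),fy=6 if e-a>60 and n=='top' else (4 if e-a>60 else 8),interpolation=cv2.INTER_CUBIC))
E
ls pics
```

```text
top small ztop 31.582576987139927 circ [ 449.83 -119.25] 206.1815643310547 mean [ 631.09 -134.76   41.14]
  dark 68 [ 632.79 -130.6    14.  ] [ 613.31 -154.88   14.  ] [ 659.04 -109.57   14.  ]
top big ztop 43.47979837400305 circ [ 352.59 -180.61] 134.91770935058594 mean [ 432.44 -245.86   54.66]
  dark 100 [ 427.56 -229.21   14.  ] [ 405.99 -262.83   14.  ] [ 452.59 -202.51   14.  ]
top pink ztop 30.577157538457303 circ [ 341.66 -189.88] 13.692708969116211 mean [ 344.46 -189.81   29.64]
  dark 14 [ 362.73 -208.9    14.  ] [ 357.54 -213.19   14.  ] [ 366.96 -203.6    14.  ]
scene small ztop 30.556964571067024 circ [791.64  80.62] 287.6590881347656 mean [ 640.78 -129.69   38.03]
  dark 39 [ 651.49 -116.59   14.  ] [ 644.54 -123.68   14.  ] [ 657.5 -110.    14. ]
scene big ztop 42.286884038889056 circ [685.78  23.53] 398.9417724609375 mean [ 438.17 -243.42   43.57]
  dark 53 [ 426.12 -215.32   14.  ] [ 415.97 -224.48   14.  ] [ 436.56 -206.06   14.  ]
5708
(504.2627258300781, 87.89942932128906) 130.96424865722656
pan [516.07  86.79  49.06]
sp 114 [395.    26.84 602.84] 1313.6761605089787
scene0.npz
scene0.png
top0.npz
top0.png
wrist0.npz
wrist0.png
z_scene_240.png
z_scene_310.png
z_top_205.png
z_top_310.png
```

```bash
python3 - <<'E'
from h import *
p,d,c=load('top0')
d=d.copy()
def cloud(c,d,a,b,e,f,zlo,zhi):
    vs,us=np.mgrid[b:f,a:e]; uv=np.c_[us.ravel(),vs.ravel()]; uv=uv[d[uv[:,1],uv[:,0]]>0]; P=depthpts(c,uv,d)
    k=(P[:,2]>zlo)&(P[:,2]<zhi); return P[k],uv[k]
def alg(P):
    A=np.c_[2*P[:,:2],np.ones(len(P))]; x=np.linalg.lstsq(A,(P[:,:2]**2).sum(1),rcond=None)[0]; return x[:2],np.sqrt(x[2]+x[:2]@x[:2])
for n,bx in (('top',(170,160,290,290)),('scene',(310,260,480,390))):
    p,d,c=load(n+'0')
    P,_=cloud(c,d,*bx,120,150); print(n,'spindle',len(P),np.median(P,0))
    P,_=cloud(c,d,*bx,54,62); ce=np.median(P,0)
    print('base med',ce)
    P2,uv=cloud(c,d,*bx,42,54); k=np.linalg.norm(P2[:,:2]-[533,120],axis=1)>0
    print('panel med',np.median(P2,0),len(P2))
    # silhouette of base via cream mask
    if n=='top':
        hsv=cv2.cvtColor(p,cv2.COLOR_RGB2HSV); m=((hsv[:,:,1]>50)&(hsv[:,:,2]>60)).astype(np.uint8); m[:, :170]=0;m[:,290:]=0;m[:175]=0;m[290:]=0
        # panel direction: cream/pixels region
        cnt=max(cv2.findContours(m,0,1)[0],key=cv2.contourArea)
        C=plane(c,cnt.reshape(-1,2),50); 
        cc=np.array(ce[:2])
        for it in range(5):
            dd=np.linalg.norm(C[:,:2]-cc,axis=1); sel=C[(dd<122)&(dd>105)]; cc,rr=alg(sel)
        print('base circle',cc,rr)
        far=C[np.linalg.norm(C[:,:2]-cc,axis=1)>125]; print('far',far[:,:2].mean(0)-cc, np.degrees(np.arctan2(*(far[:,:2].mean(0)-cc)[::-1])))
for n,b in (('top',(310,160,350,195)),('scene',(245,275,285,315))):
    p,d,c=load(n+'0')
    P,_=cloud(c,d,*b,23,33); print(n,'collar top',len(P),np.median(P,0),P.mean(0),P.min(0),P.max(0))
E
```

```text
top spindle 77 [492.69 109.19 139.65]
base med [491.41 105.93  56.91]
panel med [535.89  74.31  50.55] 2752
base circle [492.45 108.03] 110.27004311064785
far [121.5  -66.01] -28.513712869243342
scene spindle 150 [500.06 111.78 138.78]
base med [507.4  118.67  57.19]
panel med [585.78  81.71  50.48] 3573
top collar top 177 [ 635.56 -135.     28.38] [ 635.45 -135.21   28.21] [ 612.61 -156.44   23.15] [ 657.76 -112.03   32.86]
scene collar top 275 [ 637.74 -133.44   28.15] [ 637.55 -133.42   28.06] [ 614.33 -157.02   23.02] [ 658.77 -109.73   32.9 ]
```

View pics/z_top_205.png

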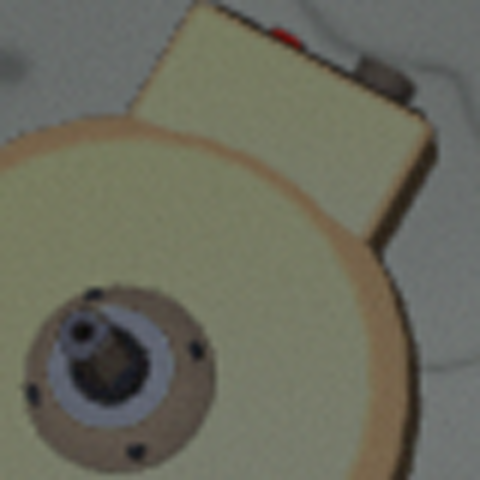

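View pics/z_scene_310.png

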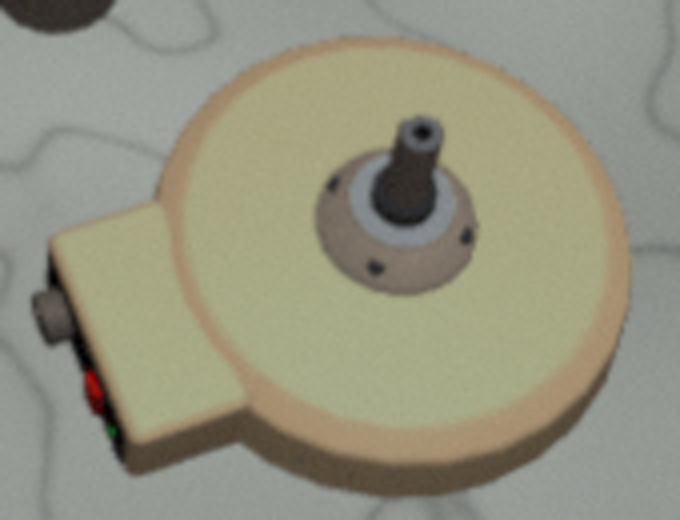

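View pics/z_top_310.png

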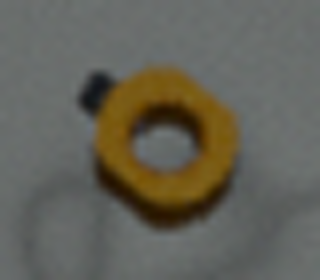

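View pics/z_scene_240.png

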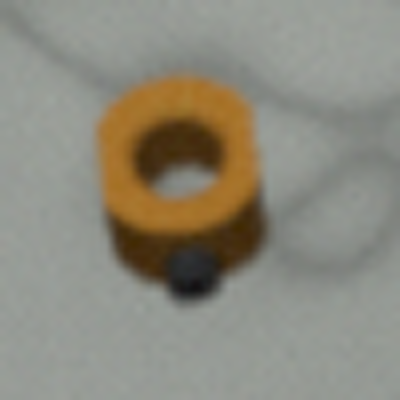

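Both views agree roughly: spindle at about (495,110), panel direction about -28.6°, and collar at (636,-134) with its screw at about 50°. I'll work out the wrist camera mounting and plan a look from above the spindle.

```bash
python3 - <<'E'
from h import *
s=r.observe(); T=Ro.from_rotvec(s['tcp_rot']).as_matrix(); c=eyes.calibration('wrist')
R=np.array(c['R']); print('cam axes in tool (cols of T^T R^T):\n',T.T@R.T); print('cam pos in tool',T.T@(-R.T@np.array(c['t'])-s['position']))
# direction target: camera over spindle
E
```

```text
cam axes in tool (cols of T^T R^T):
 [[ 0.   -0.96 -0.29]
 [ 1.    0.    0.  ]
 [-0.   -0.29  0.96]]
cam pos in tool [  74.9     0.54 -145.42]
```

Call:
{"name": "send_rows", "arguments": {
  "increments": [
    [-1, 0, 0, 0, 0, 0, 1],
    [-1, 0, 0, 0, 0, 0, 1],
    [-1, 0, 0, 0, 0, 0, 1],
    [-1, 0, 0, 0, 0, 0, 1],
    [-1, 0, 0, 0, 0, 0, 1],
    [-1, 0, 0, 0, 0, 0, 1],
    [-1, 0, 0, 0, 0, 0, 1],
    [-1, 0, 0, 0, 0, 0, 1],
    [-1, 0, 0, 0, 0, 0, 1],
    [-1, 0, 0, 0, 0, 0, 1]
  ],
  "force": 30
}}

```text
time: 1.15
position: [192.0, 594.5, 238.4]
tcp_rot: [2.479, 1.93, -0.001]
ft_force: [-0.1, -0.4, -0.1]
grip_width: 88.2
```

Call:
{"name": "send_rows", "arguments": {
  "increments": [
    [-1, 0, 0, 0, 0, 0, 1],
    [-1, 0, 0, 0, 0, 0, 0.7],
    [-1, -0.194, 0.332, 0.025, 0, 0, 0],
    [-1, -0.194, 0.332, 0.025, 0, 0, 0],
    [-1, -0.194, 0.332, 0.025, 0, 0, 0],
    [-1, -0.194, 0.332, 0.025, 0, 0, 0],
    [-1, -0.194, 0.332, 0.025, 0, 0, 0],
    [-1, -0.194, 0.332, 0.025, 0, 0, 0],
    [-1, -0.194, 0.332, 0.025, 0, 0, 0],
    [-1, -0.194, 0.332, 0.025, 0, 0, 0]
  ]
}}

```text
time: 2.15
position: [352.2, 330.3, 218.6]
tcp_rot: [-2.699, -1.607, 0.0]
ft_force: [0.6, 0.3, 0.8]
grip_width: 88.2
```

Call:
{"name": "send_rows", "arguments": {
  "increments": [
    [-1, -0.194, 0.332, 0.025, 0, 0, 0],
    [-1, -0.194, 0.332, 0.025, 0, 0, 0],
    [-1, -0.194, 0.332, 0.025, 0, 0, 0],
    [-1, -0.194, 0.332, 0.025, 0, 0, 0],
    [-1, -0.194, 0.332, 0.025, 0, 0, 0],
    [-1, -0.194, 0.332, 0.025, 0, 0, 0],
    [-1, -0.194, 0.332, 0.025, 0, 0, 0],
    [-1, 0, 0, 0, 0, 0, 0],
    [-1, 0, 0, 0, 0, 0, 0]
  ]
}}

```text
time: 3.05
position: [491.3, 100.9, 201.0]
tcp_rot: [-2.701, -1.604, 0.001]
ft_force: [-0.7, 1.1, -0.3]
grip_width: 87.8
```

```bash
python3 - <<'E'
from h import *
p,d,c=snap('wrist','wrist1')
s=r.observe(); T=Ro.from_rotvec(s['tcp_rot']).as_matrix(); print(s['time'],s['position'],s['joint_positions'],s['ft_force']); print(T)
E
```

```text
3.1 [490.77 102.16 201.01] [-0.4   0.59  0.17  1.98 -0.17  0.58 -0.61] [0.36 0.47 0.14]
[[ 0.48  0.88 -0.  ]
 [ 0.88 -0.48  0.  ]
 [ 0.   -0.   -1.  ]]
```

View pics/wrist1.png

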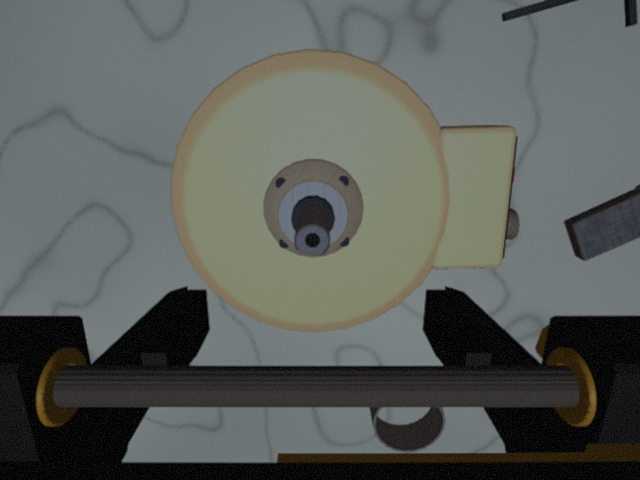

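The hub is centred, with the spindle end at (312,240) and the panel on the right. I'll zoom in to find the flat.

```bash
python3 - <<'E'
from h import *
p,d,c=load('wrist1'); q=p[180:270,265:365,::-1].astype(float)*1.8; q=np.clip(q,0,255).astype(np.uint8); cv2.imwrite('pics/z1.png',cv2.resize(q,None,fx=6,fy=6,interpolation=cv2.INTER_CUBIC))
E
```

```text
(no output)
```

View pics/z1.png

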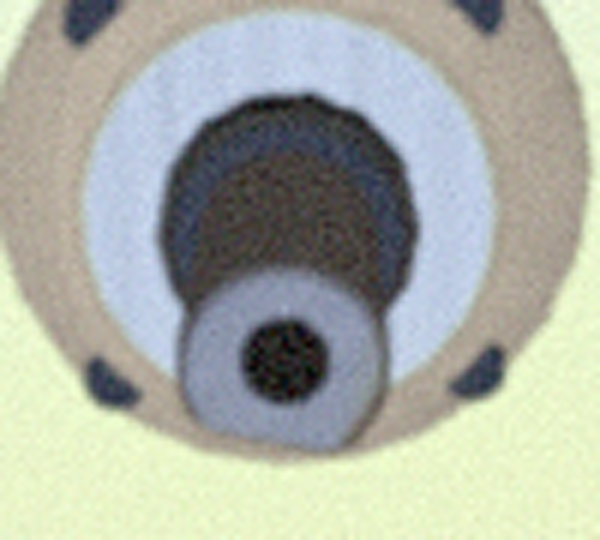

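The flat shows as the lower edge of the end face, pointing at about -126° in the world frame. I'll measure the direction and the axis position accurately.

```bash
python3 - <<'E'
from h import *
p,d,c=load('wrist1'); g=p.astype(int)
a,b=265,180
sub=p[b:270,a:365]; hole=np.zeros((480,640),np.uint8); 
m=(sub.max(2)<40).astype(np.uint8); yy,xx=np.mgrid[b:270,a:365]
k=(m>0)&(np.hypot(xx-312,yy-240)<10); print('hole',xx[k].mean(),yy[k].mean(),k.sum())
h=np.array([[xx[k].mean(),yy[k].mean()]]); C=plane(c,h,140); print('axis',C)
# edge points of end face: radial rays from hole centre in lower half, on world plane z=140
bl=cv2.GaussianBlur(cv2.cvtColor(p,cv2.COLOR_RGB2LAB),(0,0),0.7).astype(float)
for ang in range(40,150,10):
    t=np.radians(ang); prof=[]
    for rr in np.arange(8,24,1.0):
        u,v=h[0]+rr*np.array([np.cos(t),np.sin(t)]); prof.append(cv2.getRectSubPix(bl[:,:,2].astype(np.float32),(1,1),(float(u),float(v)))[0,0])
    print(ang,np.array(prof).astype(int))
P=proj(c,[[C[0][0],C[0][1],140]]);print(P)
E
```

```text
hole 312.021582733813 239.79856115107913 139
axis [[494.52 112.63 140.  ]]
40 [121 120 120 120 121 121 123 125 128 130 132 133 133 133 136 139]
50 [120 120 120 120 120 121 122 124 127 130 132 133 136 139 140 141]
60 [121 121 121 121 121 121 121 121 125 130 134 138 140 140 140 141]
70 [121 120 120 120 121 121 121 124 129 134 138 140 141 140 140 140]
80 [121 120 120 120 120 122 125 130 133 136 139 140 140 140 141 140]
90 [121 120 120 120 120 124 128 132 134 137 139 140 141 141 140 140]
100 [121 120 120 121 122 124 129 132 134 136 139 140 141 141 141 140]
110 [121 120 120 120 121 124 128 132 134 136 139 140 140 140 140 141]
120 [121 121 121 120 121 122 125 129 132 134 137 139 140 140 140 140]
130 [121 119 119 120 120 120 122 125 129 132 133 135 137 139 140 140]
140 [121 120 120 120 121 120 121 122 123 127 131 133 134 136 138 140]
[[312.02 239.8 ]]
```

Call:
{"name": "send_rows", "arguments": {
  "increments": [
    [-1, 0, 0, 0, 0, 0, 1],
    [-1, 0, 0, 0, 0, 0, 1],
    [-1, 0, 0, 0, 0, 0, 1],
    [-1, 0, 0, 0, 0, 0, 1],
    [-1, 0, 0, 0, 0, 0, 1],
    [-1, 0, 0, 0, 0, 0, 1],
    [-1, 0, 0, 0, 0, 0, 1],
    [-1, 0, 0, 0, 0, 0, 1],
    [-1, 0, 0, 0, 0, 0, 1],
    [-1, 0, 0, 0, 0, 0, 1]
  ]
}}

```text
time: 4.1
position: [490.3, 103.9, 201.1]
tcp_rot: [-3.069, 0.668, 0.002]
ft_force: [0.4, 0.1, -0.2]
grip_width: 88.2
```

Call:
{"name": "send_rows", "arguments": {
  "increments": [
    [-1, 0, 0, 0, 0, 0, 1],
    [-1, 0, 0, 0, 0, 0, 0.63],
    [-1, -0.04, -0.12, 0, 0, 0, 0],
    [-0.5, 0, 0, 0, 0, 0, 0],
    [-0.5, 0, 0, 0, 0, 0, 0]
  ]
}}

```text
time: 4.6
position: [495.5, 114.9, 201.1]
tcp_rot: [-2.968, 1.027, 0.001]
ft_force: [-0.0, -0.9, 0.3]
grip_width: 74.3
```

```bash
cat > ax.py <<'E'
from h import *
import sys
fn=sys.argv[1]
s=r.observe(); p,d,c=snap('wrist',fn)
T=Ro.from_rotvec(s['tcp_rot']).as_matrix(); print(s['time'],s['position'],s['joint_positions'],s['ft_force'],s['grip_width']); print('yaw y',np.degrees(np.arctan2(T[1,1],T[0,1])))
e=proj(c,[[494.5,112.6,140]])[0]; print('pred',e)
m=(p.max(2)<40); yy,xx=np.mgrid[:480,:640]; k=m&(np.hypot(xx-e[0],yy-e[1])<11); 
h=[xx[k].mean(),yy[k].mean()]; print('hole',h,k.sum(),'axis',plane(c,[h],140))
u,v=int(h[0]),int(h[1]); q=np.clip(p[v-50:v+50,u-60:u+60,::-1]*1.8,0,255).astype(np.uint8); cv2.imwrite('pics/z_'+fn+'.png',cv2.resize(q,None,fx=5,fy=5,interpolation=cv2.INTER_CUBIC))
E
python3 ax.py wrist2
```

```text
4.6 [495.46 114.93 201.05] [-0.72  0.7   0.69  1.98 -0.69  0.71 -1.84] [-0.02 -0.93  0.32] 74.27739806218553
yaw y -128.1655688608091
pred [320.81 256.72]
hole [np.float64(320.94814814814816), np.float64(256.3851851851852)] 135 axis [[494.61 112.42 140.  ]]
```

View pics/z_wrist2.png

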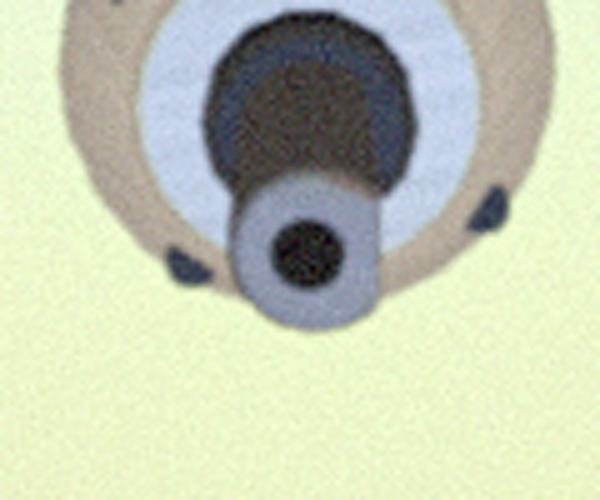

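The flat is now square to the jaw (right side, vertical edge), and the axis repeats to 0.2 mm. Next I descend and pinch.

Call:
{"name": "send_rows", "arguments": {
  "increments": [
    [-0.5, 0.008, 0.01, 0.33, 0, 0, 0],
    [-0.5, 0, 0, 0.33, 0, 0, 0],
    [-0.5, 0, 0, 0.32, 0, 0, 0],
    [-0.5, 0, 0, 0, 0, 0, 0],
    [1, 0, 0, 0, 0, 0, 0],
    [1, 0, 0, 0, 0, 0, 0],
    [1, 0, 0, 0, 0, 0, 0],
    [1, 0, 0, 0, 0, 0, 0],
    [1, 0, 0, 0, 0, 0, 0]
  ],
  "force": 30
}}

```text
time: 5.55
position: [496.0, 112.3, 103.9]
tcp_rot: [-2.966, 1.033, -0.002]
ft_force: [0.5, 0.9, -0.1]
grip_width: 28.2
```

```bash
python3 -c "
from h import *
s=r.observe();print(s)"
```

```text
{'time': 5.55, 'joint_positions': array([-0.6 ,  0.83,  0.49,  2.05, -0.87,  0.48, -1.69]), 'joint_velocities': array([ 0.  ,  0.01, -0.  ,  0.  , -0.  , -0.  ,  0.  ]), 'tau': array([  0.01, -46.66,   7.54,  -6.01,   0.  ,  -0.08,  -0.  ]), 'position': array([495.99, 112.29, 103.87]), 'tcp_rot': array([-2.97,  1.03, -0.  ]), 'ft_force': array([ 0.46,  0.89, -0.11]), 'ft_torque': array([0.05, 0.2 , 0.02]), 'grip_width': 28.155294716314046}
```

Call:
{"name": "send_rows", "arguments": {
  "increments": [
    [1, 0, 0, 0, 0, 0, 0],
    [1, 0, 0, 0, 0, 0, 0],
    [1, 0, 0, 0, 0, 0, 0],
    [1, 0, 0, 0, 0, 0, 0]
  ]
}}

```text
time: 5.95
position: [495.4, 111.8, 103.4]
tcp_rot: [2.966, -1.034, -0.0]
ft_force: [-2.2, -1.1, 5.3]
grip_width: 15.9
```

```bash
python3 -c "
from h import *
s=r.observe();print(s)"
```

```text
{'time': 5.95, 'joint_positions': array([-0.6 ,  0.83,  0.49,  2.05, -0.87,  0.48, -1.69]), 'joint_velocities': array([ 0., -0.,  0.,  0., -0.,  0.,  0.]), 'tau': array([ -0.35, -44.57,   6.66,  -6.76,  -0.25,  -0.41,   0.04]), 'position': array([495.42, 111.76, 103.42]), 'tcp_rot': array([ 2.97, -1.03, -0.  ]), 'ft_force': array([-2.21, -1.09,  5.3 ]), 'ft_torque': array([-0.2,  0.5,  0. ]), 'grip_width': 15.918906096526607}
```

Call:
{"name": "send_rows", "arguments": {
  "increments": [
    [1, 0, 0, 0, 0, 0, -0.97],
    [1, 0, 0, 0, 0, 0, -0.97],
    [1, 0, 0, 0, 0, 0, -0.97],
    [1, 0, 0, 0, 0, 0, -0.97],
    [1, 0, 0, 0, 0, 0, -0.97],
    [1, 0, 0, 0, 0, 0, -0.97]
  ]
}}

```text
time: 6.55
position: [494.4, 112.3, 103.4]
tcp_rot: [-3.124, -0.326, 0.004]
ft_force: [-4.9, -0.3, 6.3]
grip_width: 16.3
```

```bash
python3 -c "
from h import *
s=r.observe();print(s)"
```

```text
{'time': 6.55, 'joint_positions': array([-0.48,  0.79,  0.28,  2.04, -0.55,  0.38, -1.13]), 'joint_velocities': array([ 0.2 , -0.05, -0.34, -0.01,  0.57, -0.11,  0.87]), 'tau': array([ -0.73, -44.19,   5.23,  -7.99,  -0.7 ,  -1.08,  -0.82]), 'position': array([494.41, 112.3 , 103.4 ]), 'tcp_rot': array([-3.12, -0.33,  0.  ]), 'ft_force': array([-4.9 , -0.3 ,  6.34]), 'ft_torque': array([-0.19,  0.92, -0.07]), 'grip_width': 16.286601753122238}
```

Call:
{"name": "send_rows", "arguments": {
  "increments": [
    [1, 0, 0, 0, 0, 0, -0.97],
    [1, 0, 0, 0, 0, 0, -0.97],
    [1, 0, 0, 0, 0, 0, -0.97],
    [1, 0, 0, 0, 0, 0, -0.97],
    [1, 0, 0, 0, 0, 0, -0.97],
    [1, 0, 0, 0, 0, 0, -0.97],
    [1, 0, 0, 0, 0, 0, 0],
    [1, 0, 0, 0, 0, 0, 0],
    [1, 0, 0, 0, 0, 0, 0],
    [1, 0, 0, 0, 0, 0, 0]
  ]
}}

```text
time: 7.55
position: [493.3, 111.9, 103.4]
tcp_rot: [-2.696, -1.608, 0.006]
ft_force: [-5.6, -0.8, 8.4]
grip_width: 16.3
```

```bash
python3 ax.py wrist3; python3 -c "
from h import *
s=r.observe();print(s)"
```

```text
7.55 [493.35 111.85 103.42] [-0.37  0.77  0.09  2.04 -0.18  0.35 -0.63] [-5.61 -0.84  8.42] 16.305961466502406
yaw y -28.374638362314695
pred [319.48 361.99]
hole [np.float64(318.4119601328904), np.float64(362.72425249169436)] 301 axis [[494.07 112.52 140.  ]]
{'time': 7.6, 'joint_positions': array([-0.37,  0.77,  0.09,  2.04, -0.18,  0.35, -0.63]), 'joint_velocities': array([-0., -0.,  0.,  0., -0., -0.,  0.]), 'tau': array([  0.36, -43.79,   2.52,  -8.8 ,  -0.08,  -1.56,  -0.04]), 'position': array([493.36, 111.87, 103.41]), 'tcp_rot': array([-2.7 , -1.61,  0.01]), 'ft_force': array([-6.07, -1.09,  9.1 ]), 'ft_torque': array([-0.18,  1.  ,  0.01]), 'grip_width': 16.282284456609958}
```

View pics/wrist3.png

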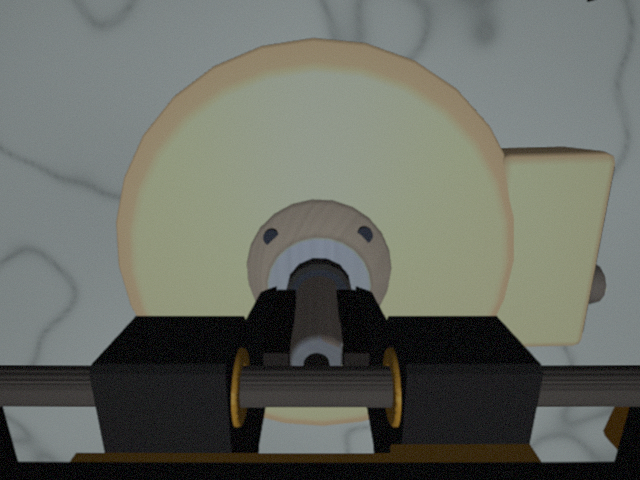

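Call:
{"name": "send_rows", "arguments": {
  "increments": [
    [-0.5, 0, 0, 0, 0, 0, 0],
    [-0.5, 0, 0, 0, 0, 0, 0],
    [-0.5, 0, 0, 0, 0, 0, 0],
    [-0.5, 0, 0, 0, 0, 0, 0],
    [-0.5, 0, 0, -0.33, 0, 0, 0],
    [-0.5, 0, 0, -0.33, 0, 0, 0],
    [-0.5, 0, 0, -0.33, 0, 0, 0],
    [-0.5, 0, 0, 0, 0, 0, 0],
    [-0.5, 0, 0, 0, 0, 0, 0]
  ]
}}

```text
time: 8.5
position: [496.0, 112.3, 202.6]
tcp_rot: [2.698, 1.609, 0.003]
ft_force: [-0.2, -0.3, 0.7]
grip_width: 66.5
```

```bash
python3 ax.py wrist4; python3 - <<'E'
from h import *
p,d,c=load('wrist1')
A=plane(c,[[516,127],[503,268],[441,127],[434,269]],50); print(A)
e=A[1]-A[0]; print('front edge normal',np.degrees(np.arctan2(e[1],e[0]))+90)
for i,j in((0,2),(1,3)):
    e=A[i]-A[j]; print(np.degrees(np.arctan2(e[1],e[0])))
print('mid', (A[0]+A[1])/2, np.degrees(np.arctan2(*((A[0]+A[1])/2-[494.6,112.4,0])[[1,0]])))
E
```

```text
8.5 [496.01 112.26 202.63] [-0.41  0.6   0.15  1.96 -0.15  0.59 -0.65] [-0.21 -0.29  0.7 ] 66.46607924918642
yaw y -28.38103944791512
pred [314.31 260.19]
hole [np.float64(312.19083969465646), np.float64(261.7328244274809)] 131 axis [[493.02 112.36 140.  ]]
[[651.01  93.3   50.  ]
 [603.63  -4.89  50.  ]
 [603.27 119.19  50.  ]
 [554.63  20.81  50.  ]]
front edge normal -25.75794684427038
-28.46737241331705
-27.681378623984912
mid [627.32  44.21  50.  ] -27.19493666850655
```

View pics/z_wrist4.png

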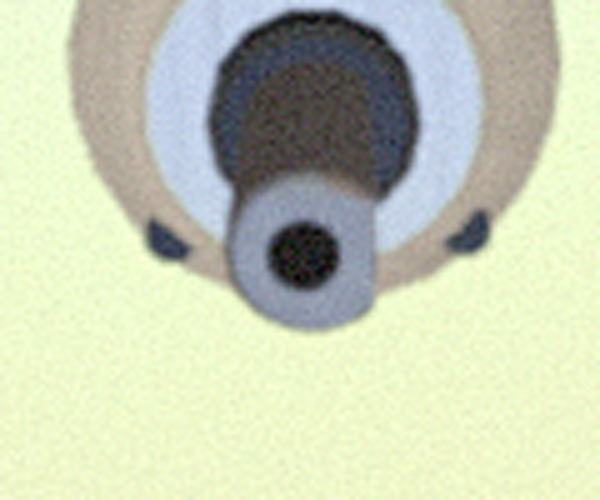

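View pics/wrist4.png

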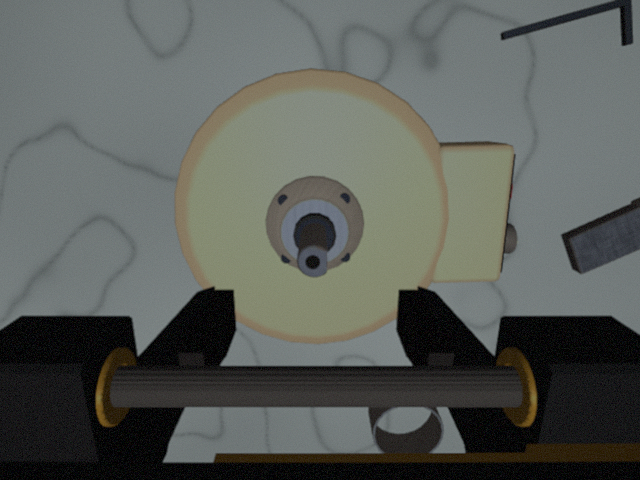

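The flat faces the panel squarely and step 1 is done. Next I go to the collar.

Call:
{"name": "send_rows", "arguments": {
  "increments": [
    [-0.5, -0.187, 0.3, 0.04, 0, 0, 0],
    [-0.5, -0.187, 0.3, 0.04, 0, 0, 0],
    [-0.5, -0.187, 0.3, 0.04, 0, 0, 0],
    [-0.5, -0.187, 0.3, 0.04, 0, 0, 0],
    [-0.5, -0.187, 0.3, 0.04, 0, 0, 0],
    [-0.5, -0.187, 0.3, 0.04, 0, 0, 0],
    [-0.5, -0.187, 0.3, 0.04, 0, 0, 0],
    [-0.5, -0.187, 0.3, 0.04, 0, 0, 0.68],
    [-0.5, 0, 0, 0, 0, 0, 0.68],
    [-0.5, 0, 0, 0, 0, 0, 0]
  ]
}}

```text
time: 9.55
position: [634.6, -134.7, 167.8]
tcp_rot: [-2.848, -1.322, 0.005]
ft_force: [-0.5, 0.6, -1.1]
grip_width: 66.1
```

```bash
python3 - <<'E'
from h import *
s=r.observe(); p,d,c=snap('wrist','wrist5'); print(s['time'],s['position'],s['joint_positions'])
T=Ro.from_rotvec(s['tcp_rot']).as_matrix(); print('yaw y',np.degrees(np.arctan2(T[1,1],T[0,1])))
E
```

```text
9.55 [ 634.61 -134.67  167.77] [ 0.05  0.81  0.16  1.56 -0.16  0.79 -0.42]
yaw y -40.210590604735366
```

View pics/wrist5.png

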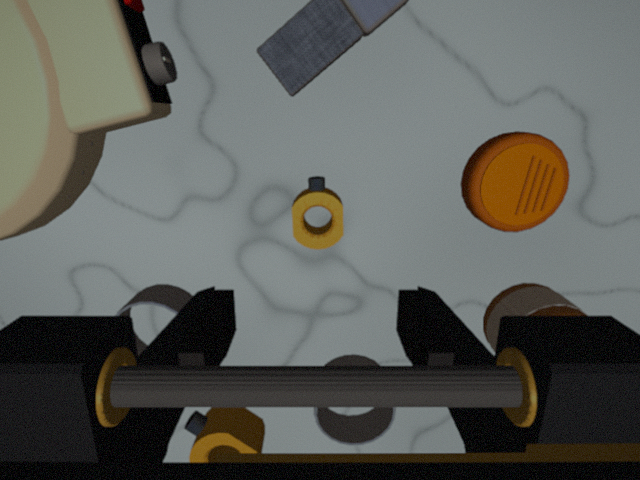

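The collar is at (318,219) with its screw straight up at (317,182), so the jaws are already square to the spanner flats. I'll measure its centre.

```bash
python3 - <<'E'
from h import *
p,d,c=load('wrist5'); hsv=cv2.cvtColor(p,cv2.COLOR_RGB2HSV)
m=np.zeros((480,640),np.uint8); m[170:260,280:360]=((hsv[170:260,280:360,1]>120)&(hsv[170:260,280:360,2]>135))*255
cs,_=cv2.findContours(m,cv2.RETR_CCOMP,cv2.CHAIN_APPROX_NONE); cs=sorted(cs,key=cv2.contourArea)[::-1]
o=plane(c,cs[0].reshape(-1,2),28)
print('outer bbox',cv2.boundingRect(cs[0]),'areas',[cv2.contourArea(x) for x in cs[:3]])
ang=np.radians(-40.2); Y=np.array([np.cos(ang),np.sin(ang)]); X=np.array([-np.sin(ang),np.cos(ang)])
for k in (0,1):
    q=plane(c,cs[k].reshape(-1,2),28)[:,:2]; a=q@X; b=q@Y; mid=X*(a.min()+a.max())/2+Y*(b.min()+b.max())/2
    print('mid',mid,'ext x,y',np.ptp(a),np.ptp(b))
g=(p.max(2)<60); g[:170]=0; g[192:]=0; g[:,:300]=0; g[:,340:]=0
v,u=np.nonzero(g); Q=plane(c,np.c_[u,v],17)[:,:2].mean(0); D=Q-mid; print('screw',Q,np.degrees(np.arctan2(D[1],D[0])),np.hypot(*D))
qq=p[165:265,270:370,::-1]; cv2.imwrite('pics/z5.png',cv2.resize(np.clip(qq*1.4,0,255).astype(np.uint8),None,fx=6,fy=6,interpolation=cv2.INTER_CUBIC))
E
```

```text
outer bbox (292, 193, 51, 56) areas [2299.0, 967.0]
mid [ 635.71 -133.02] ext x,y 42.16749892747117 37.269123956052226
mid [ 635.78 -133.25] ext x,y 27.610625545169285 27.51821153461094
screw [ 651.78 -112.95] 51.76332406578119 25.8446571044709
```

View pics/z5.png

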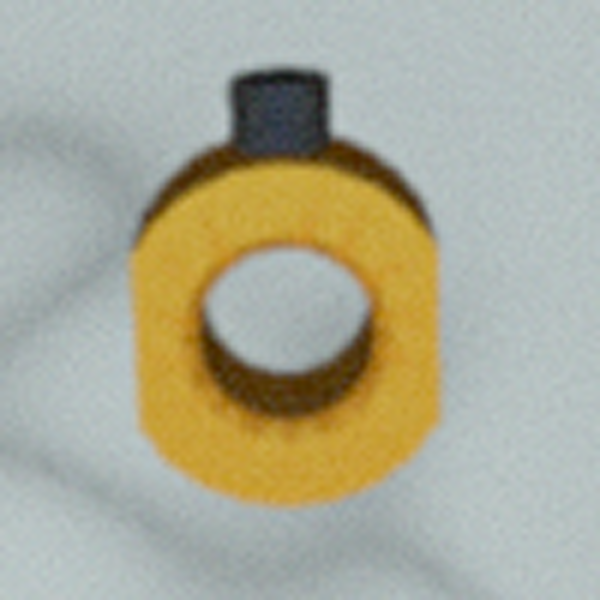

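Call:
{"name": "send_rows", "arguments": {
  "increments": [
    [-0.5, 0.019, -0.002, 0.4, 0, 0, 0],
    [-0.5, 0, 0, 0.4, 0, 0, 0],
    [-0.5, 0, 0, 0.4, 0, 0, 0],
    [-0.5, 0, 0, 0.39, 0, 0, 0],
    [-0.5, 0, 0, 0.03, 0, 0, 0],
    [-0.5, 0, 0, 0, 0, 0, 0],
    [-0.5, 0, 0, 0, 0, 0, 0]
  ]
}}

```text
time: 10.3
position: [638.1, -132.0, 10.1]
tcp_rot: [2.846, 1.327, 0.004]
ft_force: [0.5, -0.4, 1.2]
grip_width: 65.8
```

```bash
python3 -c "
from h import *
s=r.observe();print(s)"
```

```text
{'time': 10.3, 'joint_positions': array([ 0.08,  1.03,  0.11,  1.61, -0.19,  0.5 , -0.4 ]), 'joint_velocities': array([ 0.  , -0.02,  0.01, -0.01, -0.  , -0.  , -0.  ]), 'tau': array([ -0.13, -57.99,   3.24,  -8.98,  -0.03,   0.04,   0.01]), 'position': array([ 638.14, -131.95,   10.14]), 'tcp_rot': array([2.85, 1.33, 0.  ]), 'ft_force': array([ 0.47, -0.38,  1.18]), 'ft_torque': array([-0.03,  0.04,  0.02]), 'grip_width': 65.8174589878794}
```

Call:
{"name": "send_rows", "arguments": {
  "increments": [
    [-0.5, -0.015, -0.01, 0.05, 0, 0, 0],
    [-0.5, 0, 0, 0, 0, 0, 0]
  ]
}}

```text
time: 10.5
position: [635.4, -132.7, 4.3]
tcp_rot: [2.847, 1.326, 0.002]
ft_force: [-1.1, 0.9, -0.5]
grip_width: 66.1
```

```bash
python3 -c "
from h import *
s=r.observe();print(s)
p,d,c=snap('wrist','wrist6'); print(r.observe()['position'])
p,d,c=snap('scene','scene6');print(r.observe()['position'])
q=p[230:360,200:340,::-1]; cv2.imwrite('pics/z6.png',cv2.resize(q,None,fx=5,fy=4.5))
"
```

```text
{'time': 10.5, 'joint_positions': array([ 0.08,  1.04,  0.11,  1.62, -0.19,  0.49, -0.4 ]), 'joint_velocities': array([ 0.  ,  0.  ,  0.  , -0.  , -0.  ,  0.01, -0.  ]), 'tau': array([ -0.12, -60.09,   3.39,  -9.54,  -0.04,  -0.14,   0.01]), 'position': array([ 635.36, -132.71,    4.34]), 'tcp_rot': array([2.85, 1.33, 0.  ]), 'ft_force': array([-1.09,  0.86, -0.46]), 'ft_torque': array([-0.08,  0.17,  0.02]), 'grip_width': 66.10115854451085}
[ 635.34 -132.69    4.21]
[ 635.35 -132.66    4.06]
```

View pics/wrist6.png

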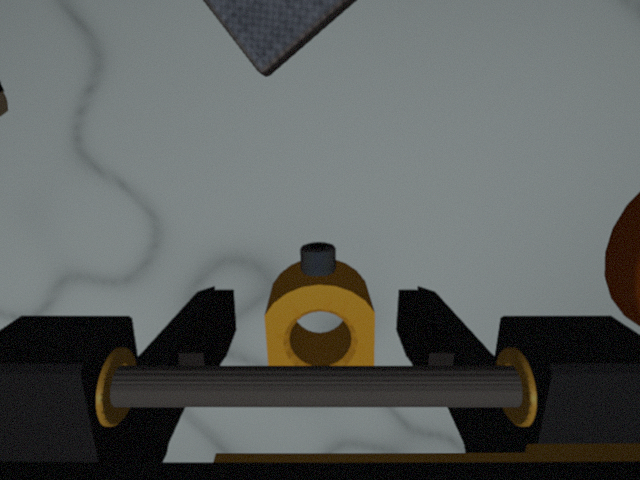

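View pics/z6.png

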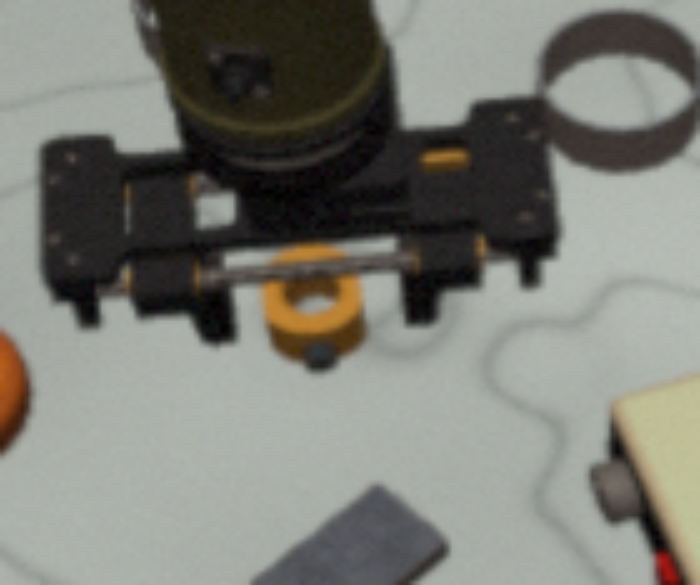

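```bash
python3 -c "
from h import *
p,d,c=load('wrist6')
s=r.observe();T=Ro.from_rotvec(s['tcp_rot']).as_matrix()
for uv,z in (((265.5,325),28),((374.5,325),28),((320,284.5),28),((290,338),27),((351,338),27),((320,312),27),((319,243),15)):
    P=plane(c,[uv],z)[0]; print(uv,P,'tool',T.T@(P-s['position']))
"
```

```text
(265.5, 325) [ 625.91 -115.84   28.  ] tool [  6.8  -18.03 -23.95]
(374.5, 325) [ 654.65 -140.     28.  ] tool [  6.82  19.51 -23.92]
(320, 284.5) [ 649.96 -116.33   28.  ] tool [ 21.91   0.68 -23.92]
(290, 338) [ 628.6  -125.49   27.  ] tool [  1.15  -9.76 -22.94]
(351, 338) [ 644.99 -139.27   27.  ] tool [  1.16  11.65 -22.93]
(320, 312) [ 643.13 -124.51   27.  ] tool [ 11.25   0.73 -22.93]
(319, 243) [ 656.47 -108.18   15.  ] tool [ 32.33   0.41 -10.92]
```

The collar's centre is within 1 mm of the tool axis and square. I close on it.

Call:
{"name": "send_rows", "arguments": {
  "increments": [
    [-0.5, 0, 0.005, 0.015, 0, 0, 0],
    [1, 0, 0, 0, 0, 0, 0],
    [1, 0, 0, 0, 0, 0, 0],
    [1, 0, 0, 0, 0, 0, 0],
    [1, 0, 0, 0, 0, 0, 0],
    [1, 0, 0, 0, 0, 0, 0],
    [1, 0, 0, 0, 0, 0, 0],
    [1, 0, 0, 0, 0, 0, 0]
  ],
  "force": 40
}}

```text
time: 11.4
position: [635.6, -133.0, 1.7]
tcp_rot: [2.848, 1.325, 0.0]
ft_force: [0.8, -1.1, -0.6]
grip_width: 37.5
```

```bash
python3 -c "
from h import *
s=r.observe();print(s)"
```

```text
{'time': 11.4, 'joint_positions': array([ 0.08,  1.05,  0.11,  1.62, -0.19,  0.49, -0.39]), 'joint_velocities': array([-0.,  0., -0.,  0., -0., -0.,  0.]), 'tau': array([ -0.35, -60.08,   3.12,  -8.8 ,  -0.08,   0.26,   0.01]), 'position': array([ 635.58, -133.04,    1.71]), 'tcp_rot': array([2.85, 1.33, 0.  ]), 'ft_force': array([ 0.8 , -1.11, -0.6 ]), 'ft_torque': array([-0.17, -0.01,  0.02]), 'grip_width': 37.509926737420194}
```

Call:
{"name": "send_rows", "arguments": {
  "increments": [
    [1, 0, 0, -0.2, 0, 0, 0],
    [1, 0, 0, -0.35, 0, 0, 0],
    [1, 0, 0, -0.35, 0, 0, 0],
    [1, 0, 0, -0.35, 0, 0, 0],
    [1, 0, 0, -0.35, 0, 0, 0],
    [1, 0, 0, -0.3, 0, 0, 0],
    [1, 0, 0, 0, 0, 0, 0],
    [1, 0, 0, 0, 0, 0, 0]
  ]
}}

```text
time: 12.2
position: [634.8, -132.5, 191.3]
tcp_rot: [-2.847, -1.326, 0.001]
ft_force: [-0.7, 0.3, -3.3]
grip_width: 37.8
```

Call:
{"name": "send_rows", "arguments": {
  "increments": [
    [1, 0.108, -0.296, 0, 0, 0, 0],
    [1, 0.108, -0.296, 0, 0, 0, 0],
    [1, 0.108, -0.296, 0, 0, 0, 0],
    [1, 0.108, -0.296, 0, 0, 0, 0],
    [1, 0.108, -0.296, 0, 0, 0, 0],
    [1, 0.108, -0.296, 0, 0, 0, 0],
    [1, 0.108, -0.296, 0, 0, 0, 0],
    [1, 0.108, -0.296, 0, 0, 0, 0],
    [1, 0.108, -0.296, 0, 0, 0, 0],
    [1, 0, 0, 0, 0, 0, 0]
  ]
}}

```text
time: 13.2
position: [489.7, 117.8, 189.5]
tcp_rot: [-2.838, -1.335, 0.01]
ft_force: [-0.3, 0.2, -2.4]
grip_width: 37.8
```

Call:
{"name": "send_rows", "arguments": {
  "increments": [
    [1, 0, 0, 0, 0, 0, 0.91],
    [1, 0, 0, 0, 0, 0, 0.91],
    [1, 0, 0, 0, 0, 0, 0.91],
    [1, 0, 0, 0, 0, 0, 0.91],
    [1, 0, 0, 0, 0, 0, 0.91],
    [1, 0, 0, 0, 0, 0, 0.91],
    [1, 0, 0, 0, 0, 0, 0.91],
    [1, 0, 0, 0, 0, 0, 0.91],
    [1, 0, 0, 0, 0, 0, 0.91],
    [1, 0, 0, 0, 0, 0, 0.91]
  ]
}}

```text
time: 14.2
position: [493.2, 112.2, 190.2]
tcp_rot: [3.042, -0.777, -0.004]
ft_force: [-0.3, -0.0, -3.2]
grip_width: 37.6
```

Call:
{"name": "send_rows", "arguments": {
  "increments": [
    [1, 0, 0, 0, 0, 0, 0],
    [1, 0, 0, 0, 0, 0, 0]
  ]
}}

```text
time: 14.4
position: [493.5, 112.5, 190.7]
tcp_rot: [3.046, -0.763, -0.003]
ft_force: [0.1, 0.2, -2.4]
grip_width: 37.5
```

```bash
python3 - <<'E'
from h import *
s=r.observe(); p,d,c=snap('wrist','wrist7'); print(s)
T=Ro.from_rotvec(s['tcp_rot']).as_matrix(); print(T,'yaw x',np.degrees(np.arctan2(T[1,0],T[0,0])))
p,d,c=snap('scene','scene7'); q=p[200:380,310:490,::-1]; cv2.imwrite('pics/z7.png',cv2.resize(q,None,fx=3.3,fy=3.3))
E
```

```text
{'time': 14.4, 'joint_positions': array([-0.67,  0.69,  0.6 ,  1.99, -0.64,  0.66, -1.72]), 'joint_velocities': array([ 0.  , -0.01, -0.01, -0.01,  0.  ,  0.  , -0.  ]), 'tau': array([ -0.19, -43.77,   7.99, -10.07,  -0.02,  -0.06,  -0.05]), 'position': array([493.48, 112.52, 190.71]), 'tcp_rot': array([ 3.05, -0.76, -0.  ]), 'ft_force': array([ 0.09,  0.21, -2.35]), 'ft_torque': array([ 0.04,  0.18, -0.04]), 'grip_width': 37.54502727239398}
[[ 0.88 -0.47 -0.  ]
 [-0.47 -0.88 -0.  ]
 [-0.    0.   -1.  ]] yaw x -28.120172535453825
```

View pics/wrist7.png

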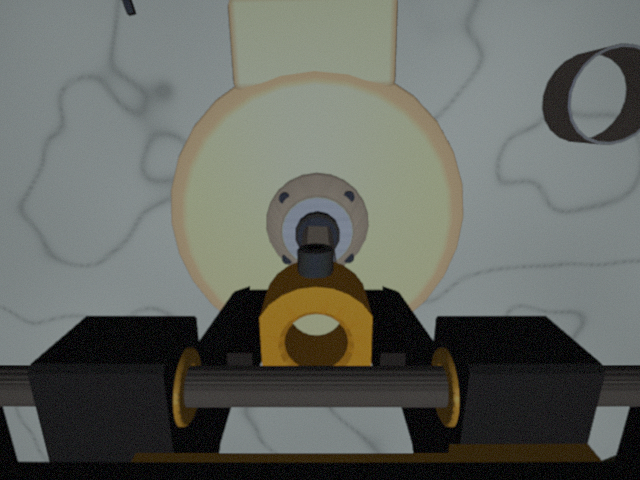

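View pics/z7.png

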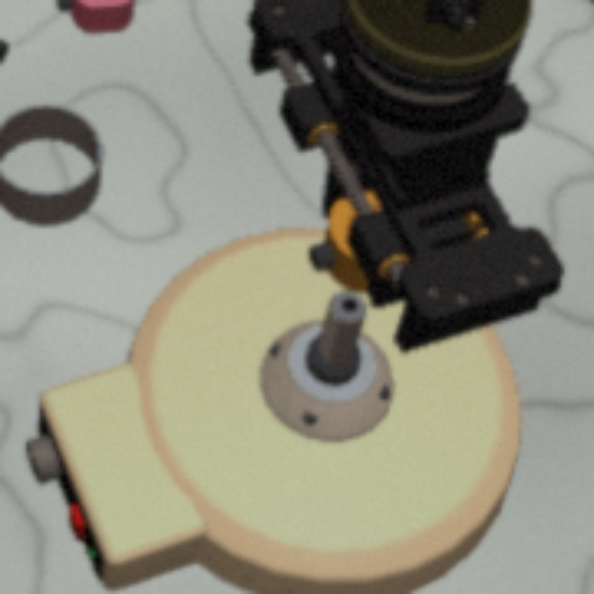

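Yaw matches the panel and the collar is level and central. I descend in steps and watch the force.

Call:
{"name": "send_rows", "arguments": {
  "increments": [
    [1, 0.007, -0.003, 0.2, 0, 0, 0],
    [1, 0, 0, 0.15, 0, 0, 0],
    [1, 0, 0, 0.1, 0, 0, 0],
    [1, 0, 0, 0, 0, 0, 0],
    [1, 0, 0, 0, 0, 0, 0]
  ]
}}

```text
time: 15.0
position: [495.1, 112.7, 146.9]
tcp_rot: [-3.046, 0.767, -0.0]
ft_force: [-0.4, -0.4, -2.1]
grip_width: 37.4
```

Call:
{"name": "send_rows", "arguments": {
  "increments": [
    [1, 0, 0, 0.02, 0, 0, 0],
    [1, 0, 0, 0.02, 0, 0, 0],
    [1, 0, 0, 0.02, 0, 0, 0],
    [1, 0, 0, 0, 0, 0, 0]
  ]
}}

```text
time: 15.4
position: [494.8, 113.0, 140.6]
tcp_rot: [-3.046, 0.767, 0.0]
ft_force: [0.8, -0.2, -1.7]
grip_width: 37.6
```

```bash
python3 - <<'E'
from h import *
s=r.observe(); p,d,c=snap('wrist','wrist8'); print(s)
p,d,c=snap('scene','scene8'); q=p[200:380,310:490,::-1]; cv2.imwrite('pics/z8.png',cv2.resize(q,None,fx=3.3,fy=3.3))
E
```

```text
{'time': 15.4, 'joint_positions': array([-0.61,  0.76,  0.51,  2.03, -0.72,  0.53, -1.65]), 'joint_velocities': array([-0.  ,  0.  ,  0.  , -0.  ,  0.  ,  0.01, -0.  ]), 'tau': array([  0.06, -46.15,   7.47,  -7.97,  -0.02,  -0.12,   0.02]), 'position': array([494.79, 113.03, 140.63]), 'tcp_rot': array([-3.05,  0.77,  0.  ]), 'ft_force': array([ 0.75, -0.23, -1.71]), 'ft_torque': array([0.  , 0.12, 0.04]), 'grip_width': 37.634512454538964}
```

View pics/wrist8.png

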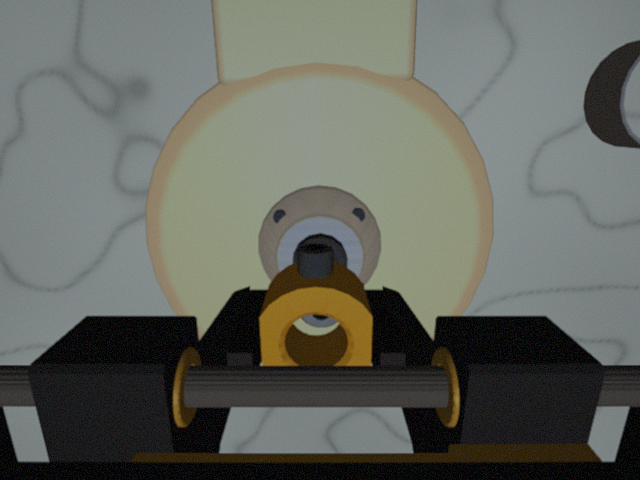

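View pics/z8.png

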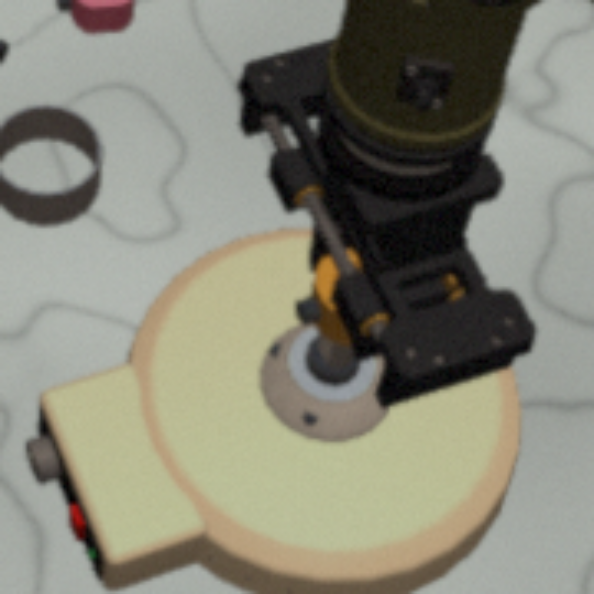

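```bash
python3 - <<'E'
from h import *
p,d,c=load('wrist8')
s=r.observe();T=Ro.from_rotvec(s['tcp_rot']).as_matrix();print(s['position'])
ztop=s['position'][2]-1.7+28
for uv,z in (((260,325),ztop),((372,325),ztop),((285,338),ztop-1),((349,338),ztop-1),((316,313),ztop-1),((320,317),140)):
    P=plane(c,[uv],z)[0]; print(uv,P,'tool',T.T@(P-s['position']))
q=p[270:370,260:380,::-1]; cv2.imwrite('pics/z8b.png',cv2.resize(np.clip(q*1.8,0,255).astype(np.uint8),None,fx=6,fy=6,interpolation=cv2.INTER_CUBIC))
E
```

```text
[494.9  112.94 140.74]
(260, 325) [510.38 126.49 167.04] tool [  7.2  -19.27 -26.3 ]
(372, 325) [492.53  93.26 167.04] tool [  7.23  18.46 -26.3 ]
(285, 338) [501.59 121.88 166.04] tool [  1.66 -11.05 -25.3 ]
(349, 338) [491.2  102.52 166.04] tool [  1.67  10.93 -25.3 ]
(316, 313) [504.94 108.   166.04] tool [ 11.18  -0.41 -25.3 ]
(320, 317) [490.61 113.83 140.  ] tool [-4.2   1.25  0.74]
```

View pics/z8b.png

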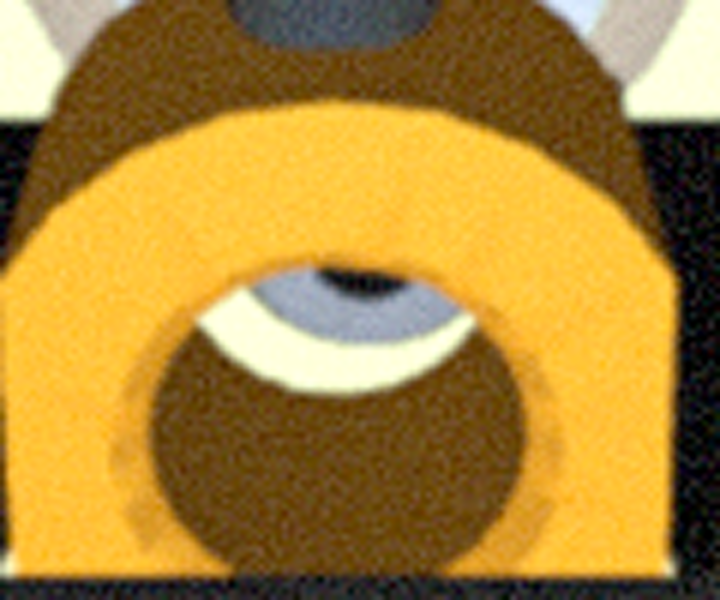

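```bash
python3 - <<'E'
from h import *
p,d,c=load('wrist8')
s=r.observe();T=Ro.from_rotvec(s['tcp_rot']).as_matrix();print(s['position'])
zb=s['position'][2]-1.7
for nm,uv,z in (('bore rear edge',(316.7,335.8),zb+2),('bore rear edge outer leadin',(316.7,335.8),zb),('spin rear',(320.8,327.5),140),('hole rear',(320.8,319.3),140)):
    P=plane(c,[uv],z)[0]; print(nm,'tool',T.T@(P-s['position']))
E
```

```text
[494.9  112.94 140.74]
bore rear edge tool [-12.31  -0.1   -0.3 ]
bore rear edge outer leadin tool [-13.49  -0.09   1.7 ]
spin rear tool [-9.04  1.6   0.74]
hole rear tool [-5.25  1.58  0.74]
```

The picture shows the spindle end about 1.5 mm off toward tool +y and slightly toward -x. I correct that and then go on down.

Call:
{"name": "send_rows", "arguments": {
  "increments": [
    [1, -0.006, 0.015, 0, 0, 0, 0],
    [1, 0, 0, 0.015, 0, 0, 0],
    [1, 0, 0, 0.015, 0, 0, 0],
    [1, 0, 0, 0, 0, 0, 0]
  ]
}}

```text
time: 15.9
position: [493.5, 112.0, 137.5]
tcp_rot: [-3.046, 0.768, 0.001]
ft_force: [0.7, 0.6, -1.6]
grip_width: 37.6
```

```bash
python3 - <<'E'
from h import *
s=r.observe(); p,d,c=snap('wrist','wrist9'); print(s)
q=p[270:370,260:380,::-1]; cv2.imwrite('pics/z9.png',cv2.resize(np.clip(q*1.8,0,255).astype(np.uint8),None,fx=6,fy=6,interpolation=cv2.INTER_CUBIC))
E
```

```text
{'time': 15.9, 'joint_positions': array([-0.61,  0.76,  0.5 ,  2.03, -0.73,  0.52, -1.64]), 'joint_velocities': array([-0., -0.,  0., -0.,  0.,  0., -0.]), 'tau': array([  0.05, -46.19,   7.39,  -7.75,  -0.01,  -0.11,   0.01]), 'position': array([493.51, 111.96, 137.5 ]), 'tcp_rot': array([-3.05,  0.77,  0.  ]), 'ft_force': array([ 0.72,  0.64, -1.59]), 'ft_torque': array([-0.01,  0.15,  0.01]), 'grip_width': 37.63557178522094}
```

View pics/z9.png

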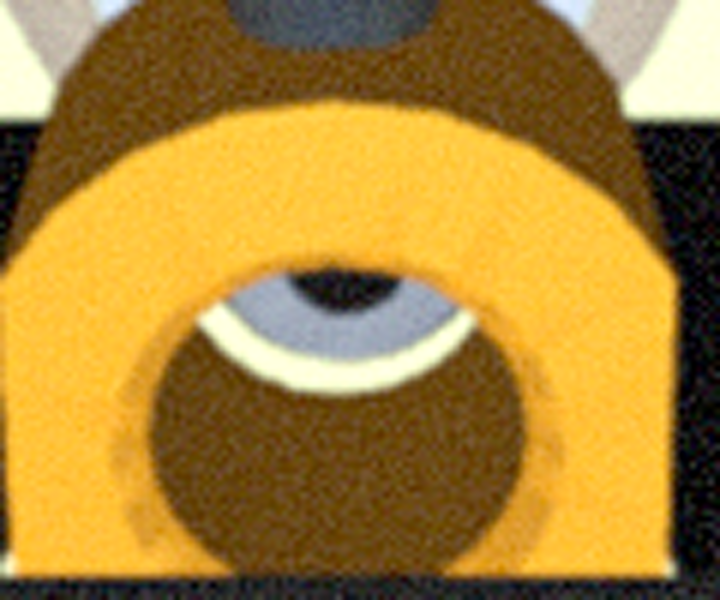

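It is now centred laterally with an even gap. I continue down.

Call:
{"name": "send_rows", "arguments": {
  "increments": [
    [1, 0, 0, 0.015, 0, 0, 0],
    [1, 0, 0, 0.015, 0, 0, 0],
    [1, 0, 0, 0.015, 0, 0, 0],
    [1, 0, 0, 0, 0, 0, 0]
  ]
}}

```text
time: 16.35
position: [493.7, 111.8, 133.0]
tcp_rot: [3.046, -0.768, 0.0]
ft_force: [0.8, -0.3, -3.2]
grip_width: 37.8
```

```bash
python3 - <<'E'
from h import *
s=r.observe(); p,d,c=snap('wrist','wrist10'); print(s['position'],s['ft_force'],s['ft_torque'],s['grip_width'])
q=p[270:370,260:380,::-1]; cv2.imwrite('pics/z10.png',cv2.resize(np.clip(q*1.8,0,255).astype(np.uint8),None,fx=6,fy=6,interpolation=cv2.INTER_CUBIC))
E
```

```text
[493.68 111.75 133.03] [ 0.76 -0.32 -3.25] [-0.11  0.13  0.06] 37.776660957529685
```

View pics/z10.png

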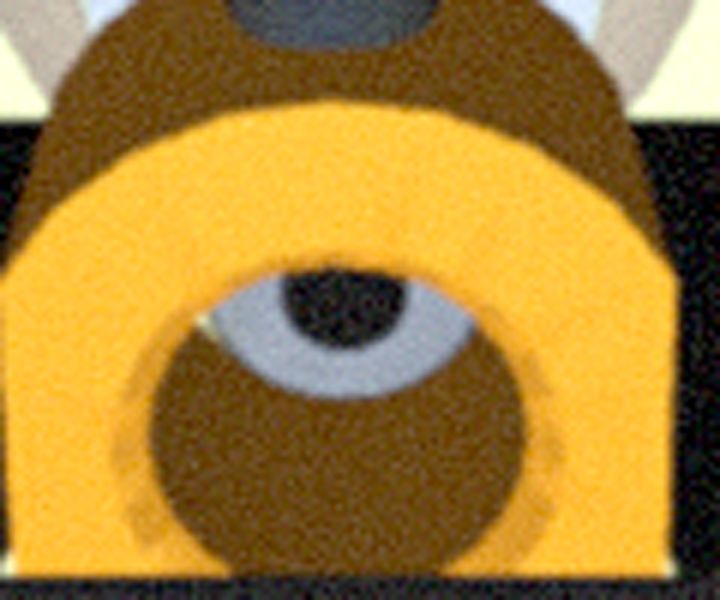

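Call:
{"name": "send_rows", "arguments": {
  "increments": [
    [1, 0, 0, 0.015, 0, 0, 0],
    [1, 0, 0, 0.015, 0, 0, 0],
    [1, 0, 0, 0.02, 0, 0, 0],
    [1, 0, 0, 0, 0, 0, 0]
  ]
}}

```text
time: 16.8
position: [493.7, 111.8, 128.0]
tcp_rot: [3.046, -0.768, -0.0]
ft_force: [0.9, -1.5, -3.4]
grip_width: 37.7
```

```bash
python3 - <<'E'
from h import *
s=r.observe(); p,d,c=snap('wrist','wrist11'); print(s['position'],s['ft_force'],s['ft_torque'],s['grip_width'])
q=p[270:370,260:380,::-1]; cv2.imwrite('pics/z11.png',cv2.resize(np.clip(q*1.8,0,255).astype(np.uint8),None,fx=6,fy=6,interpolation=cv2.INTER_CUBIC))
E
```

```text
[493.67 111.76 127.96] [ 0.87 -1.48 -3.44] [-0.12  0.1   0.02] 37.66320336026625
```

View pics/z11.png

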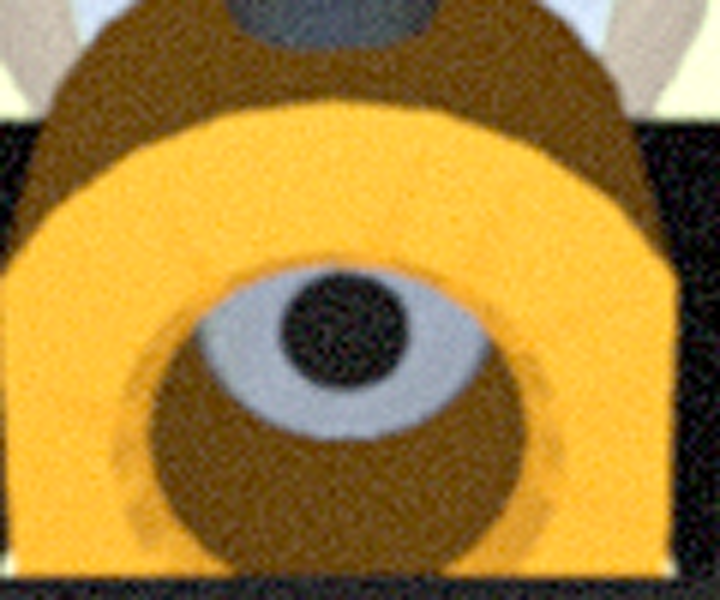

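Call:
{"name": "send_rows", "arguments": {
  "increments": [
    [1, 0, 0, 0.015, 0, 0, 0],
    [1, 0, 0, 0.015, 0, 0, 0],
    [1, 0, 0, 0.015, 0, 0, 0],
    [1, 0, 0, 0, 0, 0, 0]
  ]
}}

```text
time: 17.25
position: [493.7, 111.8, 123.5]
tcp_rot: [3.046, -0.768, 0.0]
ft_force: [0.1, -1.0, -4.0]
grip_width: 37.6
```

Call:
{"name": "send_rows", "arguments": {
  "increments": [
    [1, 0, 0, 0.015, 0, 0, 0],
    [1, 0, 0, 0.015, 0, 0, 0],
    [1, 0, 0, 0.015, 0, 0, 0],
    [1, 0, 0, 0, 0, 0, 0]
  ]
}}

```text
time: 17.65
position: [493.7, 111.8, 119.0]
tcp_rot: [3.046, -0.768, 0.0]
ft_force: [0.4, -2.4, -3.2]
grip_width: 37.6
```

```bash
python3 - <<'E'
from h import *
s=r.observe(); p,d,c=snap('wrist','wrist12'); print(s['time'],s['position'],s['ft_force'],s['ft_torque'],s['grip_width'],s['tcp_rot'])
q=p[270:370,260:380,::-1]; cv2.imwrite('pics/z12.png',cv2.resize(np.clip(q*1.8,0,255).astype(np.uint8),None,fx=6,fy=6,interpolation=cv2.INTER_CUBIC))
E
```

```text
17.65 [493.69 111.79 119.03] [ 0.38 -2.4  -3.25] [-0.36 -0.02  0.02] 37.60198098941097 [ 3.05 -0.77  0.  ]
```

View pics/z12.png

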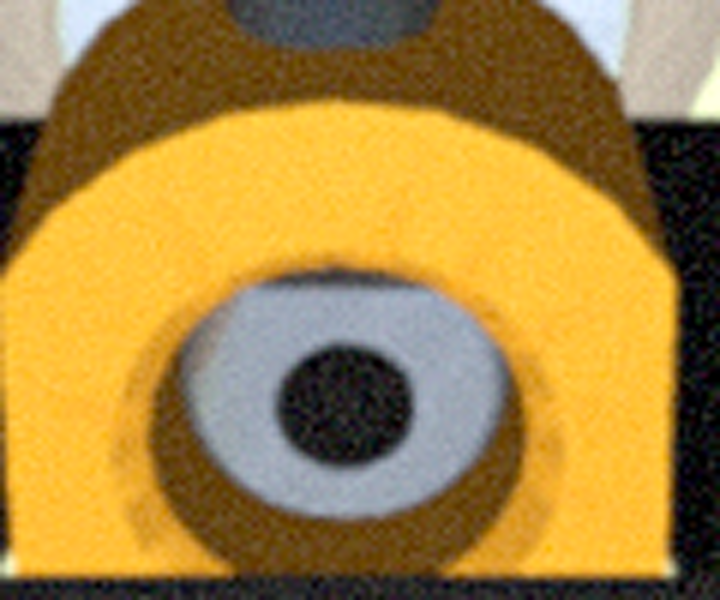

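The screw has passed onto the flat, forces are small, and the flat lies square at the top of the picture. 5.3 mm remains.

Call:
{"name": "send_rows", "arguments": {
  "increments": [
    [1, 0, 0.002, 0.018, 0, 0, 0],
    [1, 0, 0, 0.018, 0, 0, 0],
    [1, 0, 0, 0.017, 0, 0, 0],
    [1, 0, 0, 0, 0, 0, 0],
    [1, 0, 0, 0, 0, 0, 0]
  ]
}}

```text
time: 18.2
position: [493.5, 111.7, 113.7]
tcp_rot: [3.046, -0.768, -0.0]
ft_force: [0.1, -1.1, -4.3]
grip_width: 37.8
```

```bash
python3 - <<'E'
from h import *
s=r.observe(); p,d,c=snap('wrist','wrist13'); print(s['time'],s['position'],s['ft_force'],s['ft_torque'],s['grip_width'],s['tcp_rot'])
q=p[270:370,260:380,::-1]; cv2.imwrite('pics/z13.png',cv2.resize(np.clip(q*1.8,0,255).astype(np.uint8),None,fx=6,fy=6,interpolation=cv2.INTER_CUBIC))
vs,us=np.mgrid[285:366,262:372]; uv=np.c_[us.ravel(),vs.ravel()]; uv=uv[d[uv[:,1],uv[:,0]]>0]; P=depthpts(c,uv,d); col=p[uv[:,1],uv[:,0]].astype(int)
brass=(col[:,0]-col[:,2]>70)&(col[:,0]>110); steel=(abs(col[:,0]-col[:,2])<30)&(col.min(1)>60)&(abs(uv[:,0]-317)<25)&(uv[:,1]>318)&(uv[:,1]<366)
for n,k in(('brass',brass),('steel',steel)):
    Q=P[k]; print(n,k.sum(),np.percentile(Q[:,2],[10,50,90]),np.median(Q,0))
Q=P[brass]; Q=Q[abs(Q[:,2]-np.median(Q[:,2]))<4]; A=np.c_[Q[:,:2]-Q[:,:2].mean(0),np.ones(len(Q))]; print('plane',np.linalg.lstsq(A,Q[:,2],rcond=None)[0])
for n in('scene','top'):
    p,d,c=snap(n,n+'13')
    if n=='scene': q=p[200:380,310:490,::-1]; cv2.imwrite('pics/z13s.png',cv2.resize(q,None,fx=3.3,fy=3.3))
E
```

```text
18.2 [493.45 111.71 113.72] [ 0.09 -1.14 -4.25] [-0.32 -0.02  0.05] 37.809423102828056 [ 3.05 -0.77 -0.  ]
brass 4982 [138.63 139.54 140.29] [502.03 105.18 139.54]
steel 1390 [138.59 139.46 140.19] [494.75 111.28 139.46]
plane [  0.01  -0.01 139.49]
```

View pics/z13.png

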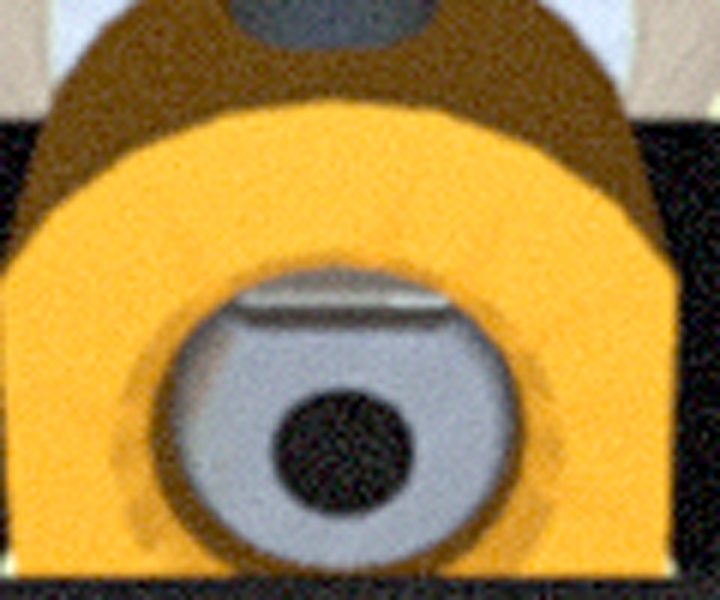

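View pics/z13s.png

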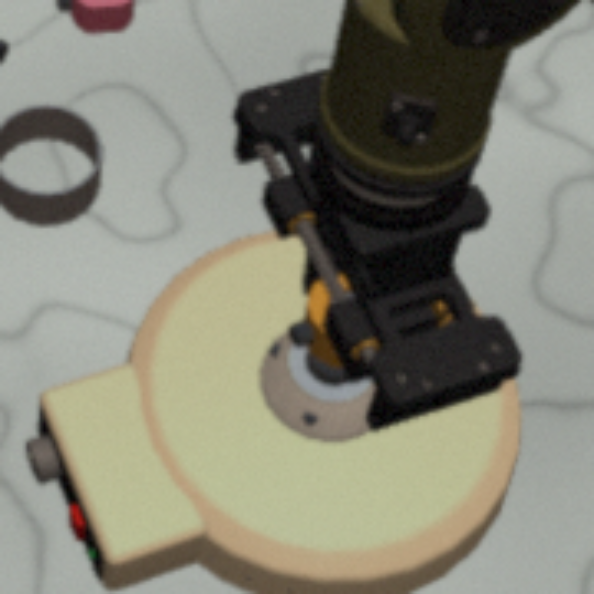

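Depth puts the collar top and the spindle end flush to 0.1 mm. The collar is level to about 0.01 rad and centred, with the flat under the screw. I let it settle, recheck and hand in.

Call:
{"name": "send_rows", "arguments": {
  "increments": [
    [1, 0, 0, 0, 0, 0, 0],
    [1, 0, 0, 0, 0, 0, 0],
    [1, 0, 0, 0, 0, 0, 0]
  ]
}}

```text
time: 18.65
position: [493.5, 111.7, 113.9]
tcp_rot: [-3.046, 0.768, 0.0]
ft_force: [0.0, -1.7, -3.1]
grip_width: 38.0
```

```bash
python3 - <<'E'
from h import *
s=r.observe(); print(s['time'],s['position'],s['ft_force'],s['grip_width'],abs(s['joint_velocities']).max())
print(r.close_job())
E
```

```text
18.65 [493.45 111.71 113.89] [ 0.01 -1.74 -3.14] 37.986234953492044 0.0028590701089296444
the job is handed in; nothing more can be done
None
```

The collar is on the spindle with its screw on the flat and its top flush with the spindle's end. The gripper still holds it, and I handed the job in at 18.65 s. No verdict was reported.

**Spindle:** I pinched it square across the flat (jaws read about 16.3 mm against a nominal 17) and turned it about 100°. The flat then faced the panel. My readings of the panel's direction ranged from -25.8° to -28.8°, and the jaws were at -28.4° for the pinch. That spread is small against the 0.2 rad limit.

**Collar:** I took the smaller brass collar by its spanner flats at 40 N. Over the spindle I corrected a 1.5 mm sideways offset seen in the wrist picture, then slid the collar down with under about 5 N on the wrist.

**Last checks:**
- **Height:** by the wrist camera's depth, the collar top is at 139.5 mm and the spindle end at 139.5 mm.
- **Level:** within about 0.01 rad.
- **Position:** the collar looked centred round the spindle, with the screw over the flat.
- **Grip:** 38.0 mm opening, arm at rest.

**Uncertain points:** estimates of the spindle axis differed by 1–1.5 mm between views, so I relied on the close-up wrist pictures for the final centring. I kept clear of the bystanders and saw none disturbed, but I did not measure their positions again at the end.

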